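# Prove the stop button on the cutting table

### The arm

A 6-joint arm with a two-finger parallel gripper is mounted at the origin on the work surface. World frame = base frame: x ahead of the robot, y to its left, z up, the work surface at z = 0. Lengths are in m, angles in degrees, forces in N, time in s.
With the tool pointing down it reaches from about 0.25 to 0.725 m from the base axis. Payload 9.7 kg.
Tool frame: the origin (TCP) lies at the very end of the fingers, on their centre line; the grasp point (between the pads) lies grasp_offset behind it (grasp_offset is the distance from the TCP to the grasp point, in m); z points along the fingers, y is the line along which they close (so a half turn about z gives the same grasp; the last joint's range is limited). The gripper opens to 85 mm and grips with 20 to 120 N. Pads are 22 mm wide; open, the fingers measure 114 mm over their backs; the gripper's body (76 mm by 85 mm) begins 54 mm behind the grasp point. The pads swing forward as they close: fully open they stand 13 mm farther back than shut.
Start: joints at [-75.115, 4.979, 10.078, 95.1, 0, 90], TCP at [0.141, -0.532, 0.231] pointing down, gripper open.
Joint ranges: [-179.16, 179.16], [-48.56, 103.87], [-65.8, 70.77], [-126.05, 130.52], [-82.76, 87.17], [-180, 180]. Speed limits (degrees/s): [127.2, 127.2, 147.25, 180, 180, 180].

### API

Orientations are given as [roll, pitch, yaw] about the fixed x, y, z axes, in that order (R = Rz(yaw) Ry(pitch) Rx(roll)).
In Python, from workcell import get_obs, camera, calibration, job_done, recognise, cut_out, mark_of, grasp_offset gives the robot as it stands.
- The arm moves only by the tool servo_tool, never from a script. Its argument "moves" is a list of rows, each a list of 3 entries, a list of its own where there are three numbers: the turn, a rotation vector about the tool's x, y, z in degrees, then the shift along the tool's x, y, z in m, then the opening in per cent of the stroke, from 0 (shut) to 100 (fully open). In form: [[[ax, ay, az], [x, y, z], claw], ...]. A call has 1 to 12 rows; each row shifts and turns the commanded pose from where the row before left it, along the tool's axes as they then stand; what a row does not reach is not made up. A row lasts 1/10 s, in which the tool goes at most 50 mm and 8.59 degrees, less where a joint would pass 70% of its speed; a pose out of reach is approached as far as the arm can. A call is refused whole if a number of a shift passes 0.05 or a number of a turn 8.59, either way. A call with a gripper value outside its range is refused whole. The fingers move at their own pace and stop on an object; "force" is the grip in N (left out, the last holds). Time passes only in rows, so rows that do not move let the fingers close. It gives the time, the measured TCP pose, the force, the opening and the grip force at its end, in the units of the state.
- get_obs(): the state, without advancing time (a new reading comes with each control period).
- camera(name): name is "scene" or "top" or "wrist"; returns (picture, depth): 420x560x3 uint8, red, green, blue; 420x560 float32, m along the optical axis (not along the pixel's ray), 0 where there is no reading.
- calibration(name): a dict with "camera_matrix" (3x3 intrinsics, pixels), "dist" ([k1, k2, p1, p2, k3] as OpenCV has them; the pictures are not rectified), "R" (3x3) and "t" (3): a world point X has camera coordinates R X + t. Camera axes: x right, y down, z forward; pixel columns grow to the right and rows downward; lengths in m; the calibration is good to about 2 mm. A picture is of the moment at which its call begins: read the wrist's pose just before it. calibration takes no time and is no camera call; for the wrist camera it gives the pose at the moment of the call.
- job_done(): hands the job in; it is judged then, once.
Trained networks look in the newest picture that a camera, given by its name, has taken for a name from the list of things; names that differ only in an ending like _2 or _b are one class to them, and where a whole thing is asked for, a point or a joint stands for the part that bears it (a point fixed in the world has none). Each returns a list of dicts, best first, with "score" (0 to 1); they miss things now and then, are a little off and sometimes report something else, mostly with a low value. They report only what shows in the picture. A call takes as long as a camera call.
- recognise(name, camera): "xyz" ([x, y, z] in m, in the coordinates of the camera as it stood for that picture, good to about 4 mm: the middle of the surface that is visible of it).
- cut_out(name, camera): "mask" (420x560 bool, what is visible of it).
- mark_of(name, camera): "xyz" ([x, y, z] in m, in the coordinates of the camera as it stood for that picture, good to about 4 mm: a listed point, or the origin of a listed thing).
The state is a dict: "time": time; "q": joint angles; "qd": joint speeds; "joint_efforts": joint torques, N m; "ee_pos": TCP position; "tcp_rot": TCP orientation; "wrist_force": force on the tool from outside, world axes, zero at the start; "torque": the same for the moment, N m; "opening": finger opening in m; "grasp_force": force on a finger pad.
Only numpy, scipy, OpenCV 4.12 (cv2) and the standard library are available. Lean on these libraries where they do the work, as an engineer would, in place of code of your own. Each camera call takes 0.05 s, during which the arm holds its last target. There are 200 camera calls.

### The job

Test the stop on the cutting table: press the red mushroom button on the yellow box straight in until it latches, and take your hand off it so that it is seen to stay down by itself. Then push its wings round clockwise (seen from above) until the latch lets go and the button springs back out, and leave it out and untwisted. Do not press the green start button, and leave the thread cone, the tape roll and the pattern weight standing where they are.

Things in the scene. Friction and masses are not known exactly. Their poses are not given: they have to be found in the camera images.
- stop_box: Yellow box, 110 x 110 x 60 mm high, screwed to the table, yaw up to 1.2 rad either way; origin at the centre of its underside on the table. On its centre stands the red mushroom button: a 20 mm stem and a disc 70 mm across, underside 74 mm and flat top 88 mm above the table when out.
- stop_top (a point): Centre of the disc's flat top, on the button's upright axis; moves down with the button. The flat between the two wings that stand on the disc is 34 mm wide.
- wing_a (a point): Top middle of the red wing on the box's +x side (untwisted), marked by a white stripe. Each wing is an upright fin on the disc, running radially from 17 to 35 mm from the axis, 9 mm thick, 20 mm high above the disc's flat top (top 108 mm above the table when out). Moves and turns with the head.
- wing_b (a point): Top middle of the opposite, equal wing, on the box's -x side (26 mm from the axis).
- stop_press (a joint): How far the button is pressed in, m: 0 fully out, 0.0115 at the rigid bottom stop. Sprung outward: 3 N at the start, 5 to 8 N further in. It must go at least 0.0095 in, nearly to the bottom, to latch; let go, it then rests at about 0.008. It latches only while untwisted.
- stop_twist (a joint): Twist of the head, rad: 0 untwisted, growing clockwise seen from above, end stop at 0.8; it cannot turn anticlockwise from 0. Sprung back to 0 (0.02 to 0.07 N m: 1 to 3 N at a wing's middle). With the button latched, a twist of about 0.5 frees it and the head springs 8 mm up; let go, it turns back to 0 by itself.
- start_box: Grey box, 90 x 90 x 60 mm high, screwed to the table, with the green start button (32 mm across, its top at about 78 mm) on its top; origin at the centre of its underside. The yellow and the grey box may change sides.
- start (a joint): How far the green start button is pressed, m: 0 out, 0.006 in; must stay out.
- thread_cone: Loose blue thread cone standing upright, 60 mm across its foot, 100 mm high; origin at the centre of its underside. To be left alone.
- tape_roll: Loose cream roll of masking tape lying flat, 90 mm across, 25 mm high; origin at the centre of its underside. To be left alone.
- pattern_weight: Loose steel pattern weight, 68 mm across, 54 mm high with a knob on top; origin at the centre of its underside. To be left alone.

How it is judged (in metres and radians):
On the way, in this order (a step that is already met when the one before it is completed fails the run):
1. the mushroom button is latched in, untwisted, and stays down with nothing touching it (value of joint stop_press above 0.006 m and value of joint stop_twist below 0.15 rad and contact force between each of the arm, the fingers and stop_box below 0.3 N), for 0.2 s.
2. the head is twisted clockwise (value of joint stop_twist above 0.3 rad).
3. the button has sprung out (value of joint stop_press below 0.002 m), for 0.1 s.
At the end, for the whole second after the job is handed in: The red button is out (within 1.5 mm) and untwisted (within 0.08 rad), the green button is out, and the cone, tape roll and weight stand within 20 mm of where they were (value of joint each of stop_press, start below 0.0015 m and value of joint stop_twist below 0.08 rad and distance of each of thread_cone, tape_roll, pattern_weight from where it was at the start of the episode below 0.02 m and angle between each of thread_cone, tape_roll, pattern_weight's own z axis and vertical below 0.1 rad); the robot touches nothing.
It fails at once if the green start button is pressed (value of joint start above 0.003 m).
It fails at once if a bystander is lifted, knocked over or pushed away (distance of any of thread_cone, tape_roll, pattern_weight from where it was at the start of the episode above 0.02 m or height (world z) of any of thread_cone, tape_roll, pattern_weight above 0.015 m).
It also fails if it takes over 51 s, if anything falls off the work surface, if the arm or the gripper's body presses on something with over 40 N, if the wrist force passes 120 N, or if a joint passes its speed limit or range.

## Working session

There is one attempt and no reset: what is moved stays moved. The work goes in short steps, Python scripts to look and compute and a tool call to move; the robot and the scene stay as the last step left them, time stands still between calls to the robot, and variables do not carry over. Pictures are saved under pics/ and viewed, at most 10 in all, crops included, and the job is handed in when it is done.

Besides the shell and the picture viewer there is one more tool, called in YAML: its name, and indented under it one key for each argument. servo_tool: Moves the arm, as the interface text tells. Its arguments: {"type":"object","properties":{"moves":{"type":"array"},"force":{"type":"number"}},"required":["moves"]}

```bash
mkdir -p pics; cat > h.py <<'E'
import numpy as np, cv2
from workcell import *
def world(c,p):
    k=calibration(c); return np.array(k["R"]).T@(np.array(p)-np.array(k["t"]))
def snap(c,f=None):
    p,d=camera(c)
    if f: cv2.imwrite(f"pics/{f}.png",p[:,:,::-1])
    return p,d
E
python3 - <<'E'
from h import *
o=get_obs(); print(o["time"],o["ee_pos"],o["tcp_rot"],o["opening"],grasp_offset if not callable(grasp_offset) else grasp_offset())
p,d=snap("top","top0")
for n in ["stop_box","stop_top","wing_a","wing_b","start_box","thread_cone","tape_roll","pattern_weight"]:
    for r in mark_of(n,"top")[:2]: print(n,r["score"],world("top",r["xyz"]).round(4))
E
```

```text
0.0 [ 0.14120166 -0.53130072  0.23056941] [-1.79920632e+02  7.94904822e-04  1.48817240e+01] 0.08546097068631643 0.0187
stop_box 0.67 [ 5.004e-01  1.546e-01 -4.000e-04]
stop_box 0.59 [0.5093 0.1774 0.1108]
stop_top 0.67 [0.5053 0.1559 0.0885]
stop_top 0.3 [ 0.7538  0.0154 -0.0031]
wing_a 0.88 [0.5108 0.1769 0.1078]
wing_a 0.7 [ 0.5896  0.0062 -0.0019]
wing_b 0.88 [0.5108 0.1769 0.1078]
wing_b 0.7 [ 0.5896  0.0062 -0.0019]
start_box 0.68 [ 0.5144 -0.1836 -0.0044]
thread_cone 0.65 [ 0.5868  0.005  -0.0028]
tape_roll 0.93 [ 0.4705 -0.0165 -0.0035]
tape_roll 0.27 [5.019e-01 1.578e-01 4.000e-04]
pattern_weight 0.56 [ 0.7551  0.0148 -0.0035]
```

View pics/top0.png

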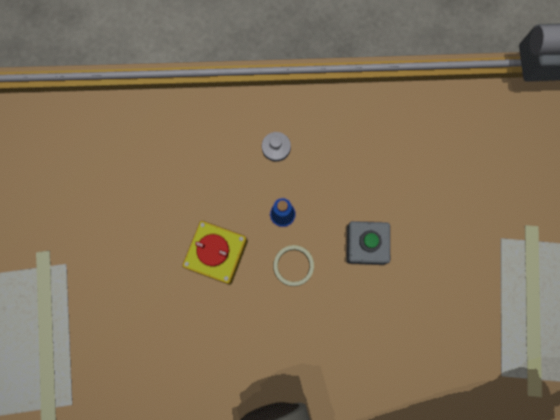

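```bash
python3 - <<'E'
from h import *
p,d=snap("top")
k=calibration("top");K=k["camera_matrix"]
ys,xs=np.mgrid[0:420,0:560]
u=cv2.undistortPoints(np.stack([xs.ravel(),ys.ravel()],1).astype(np.float64)[:,None],np.array(K),np.array(k["dist"]))[:,0]
z=d.ravel();P=np.c_[u*z[:,None],z]
W=(P-np.array(k["t"]))@np.array(k["R"])
n=np.hypot(W[:,0]-.503,W[:,1]-.156)<.09
c=p.reshape(-1,3).astype(int)
red=n&(c[:,0]>100)&(c[:,1]<80)&(c[:,2]<80)&(z>0)
for a,b in((.08,.095),(.101,.116)):
    m=red&(W[:,2]>a)&(W[:,2]<b); q=W[m];print(m.sum(),q.mean(0),q.min(0),q.max(0))
m=n&(W[:,2]>.1)&(W[:,2]<.116);q=W[m]; 
v=np.linalg.svd((q-q.mean(0))[:,:2])[2][0];print(m.sum(),q.mean(0),np.degrees(np.arctan2(v[1],v[0])),q.min(0),q.max(0))
w=n&(W[:,2]>.1)&(c.min(1)>130);print("white",w.sum(),W[w].mean(0))
y=n&(W[:,2]>.05)&(W[:,2]<.068)&(c[:,0]>130)&(c[:,1]>100)&(c[:,2]<90)
print(y.sum(),cv2.minAreaRect(W[y][:,:2].astype(np.float32)),np.median(W[y][:,2]))
pp=cv2.resize(p[:,:,::-1],None,fx=1,fy=1)
ii=np.where(n)[0];yy,xx=ii//560,ii%560
cr=pp[yy.min():yy.max(),xx.min():xx.max()];print(xx.min(),yy.min(),cr.shape)
cv2.imwrite("pics/crop0.png",cv2.resize(cr,None,fx=6,fy=6,interpolation=cv2.INTER_CUBIC)[:600,:800])
E
```

```text
723 [0.50188948 0.15454481 0.08726038] [0.46950691 0.12136855 0.08142681] [0.53540538 0.18661363 0.09415385]
35 [0.50128755 0.14989481 0.10655432] [0.48766593 0.12187852 0.10191927] [0.51637409 0.18311799 0.11086751]
79 [0.50272181 0.1541048  0.10699596] -111.59444170865878 [0.48766593 0.12187852 0.10041654] [0.51859973 0.18749084 0.11108883]
white 0 [nan nan nan]
1557 ((0.5037897825241089, 0.15550047159194946), (0.10877695679664612, 0.10946479439735413), 68.02644348144531) 0.05893204648766522
177 215 (79, 79, 3)<stdin>:15: RuntimeWarning: Mean of empty slice.
  ret = um.true_divide(
```

The picture shows the yellow box at px (215,252) with the red disc at (212,250) and its wings at (200,245) and (223,253). Right of it are the tape roll (294,265), the cone (283,212) and the weight (276,146), and the grey start box is at (370,243). The depth data put the button axis at about (0.503, 0.155) with the wing line at 68°. The disc top measures 87 mm and the wing tops 107 mm, both as expected.

servo_tool:
  moves:
    - [[0,0,0],[0.033,-0.0356,0],0]
    - [[0,0,0],[0.033,-0.0356,0],0]
    - [[0,0,0],[0.033,-0.0356,0],0]
    - [[0,0,0],[0.033,-0.0356,0],0]
    - [[0,0,0],[0.033,-0.0356,0],0]
    - [[0,0,0],[0.033,-0.0356,0],0]
    - [[0,0,0],[0.033,-0.0356,0],0]
    - [[0,0,0],[0.033,-0.0356,0],0]
    - [[0,0,0],[0.033,-0.0356,0],0]
    - [[0,0,0],[0.033,-0.0356,0],0]
    - [[0,0,0],[0.033,-0.0356,0],0]
    - [[0,0,0],[0.033,-0.0356,0],0]

```text
time: 1.7
ee_pos: [0.4148, -0.0148, 0.2317]
tcp_rot: [180.0, -0.1, 14.9]
wrist_force: [1.4, -1.7, -0.3]
opening: -0.0
grasp_force: 0.0
```

servo_tool:
  moves:
    - [[0,0,0],[0.033,-0.0356,0],0]
    - [[0,0,0],[0.033,-0.0356,0],0]
    - [[0,0,-8],[0,0,0],0]
    - [[0,0,-8],[0,0,0],0]
    - [[0,0,-8],[0,0,0],0]
    - [[0,0,-8],[0,0,0],0]
    - [[0,0,-8],[0,0,0],0]
    - [[0,0,-8],[0,0,0],0]
    - [[0,0,-5],[0,0,0],0]
    - [[0,0,0],[0,0,0],0]
    - [[0,0,0],[0,0,0],0]

```text
time: 2.8
ee_pos: [0.4598, 0.0688, 0.2313]
tcp_rot: [180.0, -0.0, 67.7]
wrist_force: [-0.2, -1.0, -0.2]
opening: 0.0001
grasp_force: 0.0
```

```bash
cat > m.py <<'E'
from h import *
import sys
k=calibration("wrist"); p,d=snap("wrist",sys.argv[1]);K=k["camera_matrix"]
ys,xs=np.mgrid[0:420,0:560]
u=cv2.undistortPoints(np.stack([xs.ravel(),ys.ravel()],1).astype(np.float64)[:,None],np.array(K),np.array(k["dist"]))[:,0]
z=d.ravel();W=(np.c_[u*z[:,None],z]-np.array(k["t"]))@np.array(k["R"])
c=p.reshape(-1,3).astype(int);n=(np.hypot(W[:,0]-.503,W[:,1]-.155)<.045)&(z>0)
D=n&(W[:,2]>.076)&(W[:,2]<.092)&(c[:,0]>2*c[:,1])
T=n&(W[:,2]>.094)&(W[:,2]<.115)
for m in(D,T):
    q=W[m]
    if len(q)<20: print(len(q));continue
    print(len(q),q.mean(0).round(4),np.median(q[:,2]).round(4),"circ",cv2.minEnclosingCircle(q[:,:2].astype(np.float32)))
v=np.linalg.svd((q-q.mean(0))[:,:2],full_matrices=False)[2][0];print(np.degrees(np.arctan2(v[1],v[0])))
E
python3 m.py wrist1
```

```text
4571 [0.5029 0.1578 0.0871] 0.0871 circ ((0.5025420784950256, 0.15686804056167603), 0.03443807363510132)
521 [0.5038 0.1594 0.1068] 0.107 circ ((0.5030950903892517, 0.15695233643054962), 0.034905996173620224)
-111.75771085937245
```

View pics/wrist1.png

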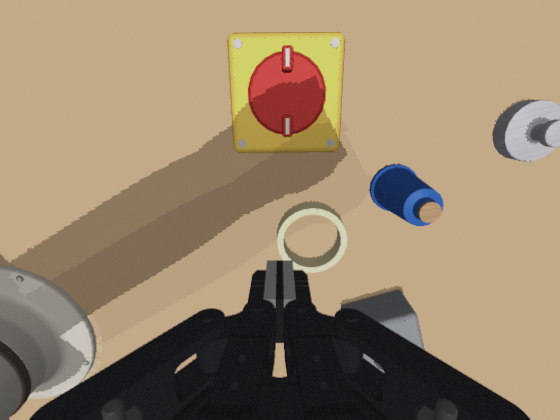

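The wrist view shows the disc at (287,92) with wings at (287,58) and (287,124). The axis is at about (0.503, 0.156), consistent with the top view. I'll move above it.

servo_tool:
  moves:
    - [[0,0,0],[0.0323,0.0022,0],0]
    - [[0,0,0],[0.0323,0.0022,0],0]
    - [[0,0,0],[0.0324,0.0023,0],0]
    - [[0,0,0],[0,0,0.03],0]
    - [[0,0,0],[0,0,0.03],0]
    - [[0,0,0],[0,0,0.03],0]
    - [[0,0,0],[0,0,0.02],0]
    - [[0,0,0],[0,0,0],0]
    - [[0,0,0],[0,0,0],0]
    - [[0,0,0],[0,0,0],0]

```text
time: 3.85
ee_pos: [0.5032, 0.1563, 0.1229]
tcp_rot: [179.9, -0.1, 67.8]
wrist_force: [-0.2, -0.4, 0.1]
opening: 0.0001
grasp_force: 0.0
```

```bash
python3 m.py wrist2; python3 -c "
from h import *
snap('scene','s2');print(get_obs()['wrist_force'])"
```

```text
6225 [0.5052 0.1635 0.0869] 0.0871 circ ((0.5028553605079651, 0.15775573253631592), 0.034782737493515015)
542 [0.5134 0.1831 0.1059] 0.1068 circ ((0.5125712156295776, 0.18164652585983276), 0.009069792926311493)
-111.72801908862739
[0.18382845 0.06344693 0.78475256]
```

View pics/wrist2.png

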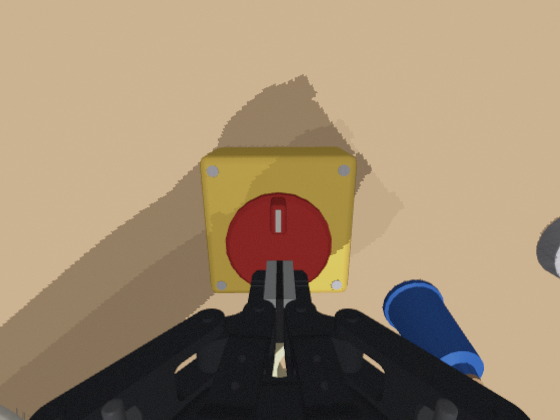

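Wing a is at (278,215), directly ahead of the shut fingers at (280,270), which sit over the disc centre. I'll press straight down.

servo_tool:
  moves:
    - [[0,0,0],[0.001,0,0.015],0]
    - [[0,0,0],[0,0,0.015],0]
    - [[0,0,0],[0,0,0.006],0]
    - [[0,0,0],[0,0,0.004],0]
    - [[0,0,0],[0,0,0.003],0]
    - [[0,0,0],[0,0,0.001],0]
    - [[0,0,0],[0,0,0],0]
    - [[0,0,0],[0,0,0],0]

```text
time: 4.75
ee_pos: [0.5032, 0.1572, 0.078]
tcp_rot: [179.9, -0.1, 67.9]
wrist_force: [1.4, -0.9, 4.1]
opening: -0.0003
grasp_force: 2.4
```

servo_tool:
  moves:
    - [[0,0,0],[0,0,0.001],0]
    - [[0,0,0],[0,0,0],0]
    - [[0,0,0],[0,0,0],0]

```text
time: 5.05
ee_pos: [0.5033, 0.1572, 0.0765]
tcp_rot: [179.9, -0.1, 67.9]
wrist_force: [0.1, 0.4, 7.7]
opening: -0.0002
grasp_force: 3.9
```

servo_tool:
  moves:
    - [[0,0,0],[0,0,0.001],0]
    - [[0,0,0],[0,0,0],0]
    - [[0,0,0],[0,0,0],0]

```text
time: 5.35
ee_pos: [0.5034, 0.1573, 0.0764]
tcp_rot: [179.9, -0.1, 67.9]
wrist_force: [-1.1, -1.0, 14.8]
opening: 0.0001
grasp_force: 7.2
```

It has reached the bottom stop: the force rose while z stayed put. I'll lift off and check the latch.

servo_tool:
  moves:
    - [[0,0,0],[0,0,-0.02],0]
    - [[0,0,0],[0,0,-0.025],0]
    - [[0,0,0],[0,0,0],0]
    - [[0,0,0],[0,0,0],0]
    - [[0,0,0],[0,0,0],0]
    - [[0,0,0],[0,0,0],0]

```text
time: 5.95
ee_pos: [0.5023, 0.1569, 0.119]
tcp_rot: [-179.9, 0.1, 67.9]
wrist_force: [-0.3, 0.8, -0.7]
opening: 0.0001
grasp_force: 0.0
```

```bash
python3 m.py wrist3
```

```text
6010 [0.5052 0.1625 0.0789] 0.0789 circ ((0.5030412673950195, 0.15790899097919464), 0.03478125110268593)
459 [0.513  0.1821 0.0986] 0.0987 circ ((0.5131040215492249, 0.18138551712036133), 0.009257311932742596)
-111.01424050906815
```

Latched: the disc top now reads 79 mm with nothing touching it. Next I'll go to the anticlockwise side of wing a and descend beside it.

servo_tool:
  moves:
    - [[0,0,0],[0.029,-0.027,0],0]
    - [[0,0,0],[0,0,0],0]
    - [[0,0,0],[0,0,0.015],0]
    - [[0,0,0],[0,0,0.012],0]
    - [[0,0,0],[0,0,0],0]
    - [[0,0,0],[0,0.006,0],0]
    - [[0,0,0],[0,0.004,0],0]
    - [[0,0,0],[0,0,0],0]
    - [[0,0,0],[0,0,0],0]

```text
time: 6.9
ee_pos: [0.4984, 0.1902, 0.0936]
tcp_rot: [180.0, -0.0, 67.9]
wrist_force: [-0.3, -0.5, -0.8]
opening: -0.0003
grasp_force: 0.0
```

```bash
python3 m.py wrist4
```

```text
2359 [0.5222 0.1667 0.0791] 0.0788 circ ((0.5027599930763245, 0.15834267437458038), 0.03481476008892059)
719 [0.5121 0.1898 0.1029] 0.1 circ ((0.508745551109314, 0.18617106974124908), 0.014589305967092514)
-70.28949502790113
```

View pics/wrist4.png

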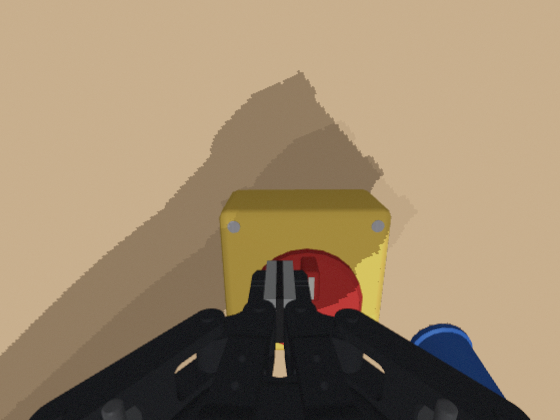

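The fingers at (280,285) stand just left of wing a at (310,280), which is not yet twisted. I'll close the gap and sweep clockwise on an arc about the axis.

servo_tool:
  moves:
    - [[0,0,0],[0,0.005,0.0015],0]
    - [[0,0,5],[0.0009,0.0026,0],0]
    - [[0,0,5],[0.0009,0.0026,0],0]
    - [[0,0,5],[0.0009,0.0026,0],0]
    - [[0,0,5],[0.0009,0.0026,0],0]
    - [[0,0,5],[0.0009,0.0026,0],0]
    - [[0,0,5],[0.0009,0.0026,0],0]
    - [[0,0,5],[0.0009,0.0026,0],0]
    - [[0,0,0],[0,0,0],0]
    - [[0,0,0],[0,0,0],0]

```text
time: 7.95
ee_pos: [0.521, 0.1829, 0.0922]
tcp_rot: [-180.0, -0.1, 33.0]
wrist_force: [-0.8, 2.1, 3.7]
opening: -0.0001
grasp_force: 2.2
```

```bash
python3 m.py wrist5
```

```text
2043 [0.5233 0.1531 0.0785] 0.0779 circ ((0.5037218332290649, 0.15827977657318115), 0.03454046696424484)
977 [0.5305 0.1827 0.1045] 0.1044 circ ((0.5209223031997681, 0.17941898107528687), 0.01721842586994171)
-78.705500847615
```

View pics/wrist5.png

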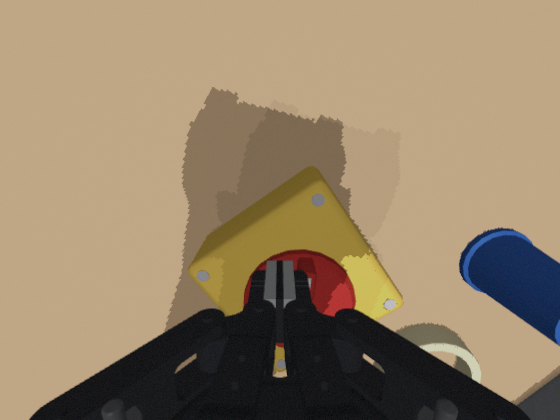

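Wing a is at (310,285), turned along with the fingers, but the disc is still low at 78 mm. I'll sweep a little further.

servo_tool:
  moves:
    - [[0,0,4],[0.0007,0.0022,0],0]
    - [[0,0,4],[0.0007,0.0022,0],0]
    - [[0,0,0],[0,0,0],0]
    - [[0,0,0],[0,0,0],0]

```text
time: 8.4
ee_pos: [0.5243, 0.1798, 0.092]
tcp_rot: [-180.0, -0.0, 25.1]
wrist_force: [0.0, 2.8, 4.5]
opening: -0.0
grasp_force: 2.3
```

```bash
python3 m.py wrist6
```

```text
2067 [0.5224 0.1504 0.0783] 0.0777 circ ((0.5044319033622742, 0.15807965397834778), 0.03407694771885872)
1017 [0.5336 0.18   0.1048] 0.105 circ ((0.5241520404815674, 0.17703939974308014), 0.016980310901999474)
-80.91309832384397
```

There is a steady upward force and the disc is slightly lower than at latch rest. The wing top is probably under a finger shoulder, so I'll raise the tool while keeping the twist.

servo_tool:
  moves:
    - [[0,0,0],[0,0,-0.003],0]
    - [[0,0,0],[0,0,-0.002],0]
    - [[0,0,0],[0,0,0],0]
    - [[0,0,0],[0,0,0],0]

```text
time: 8.85
ee_pos: [0.524, 0.1794, 0.0967]
tcp_rot: [180.0, 0.0, 24.9]
wrist_force: [-0.7, 2.3, 3.4]
opening: -0.0001
grasp_force: 1.6
```

```bash
python3 m.py wrist7
```

```text
2685 [0.5228 0.1541 0.0817] 0.082 circ ((0.5033636689186096, 0.1575702428817749), 0.03514666110277176)
830 [0.5334 0.1803 0.1064] 0.1069 circ ((0.5247336626052856, 0.17849323153495789), 0.01604621298611164)
-75.30137717955714
```

View pics/wrist7.png

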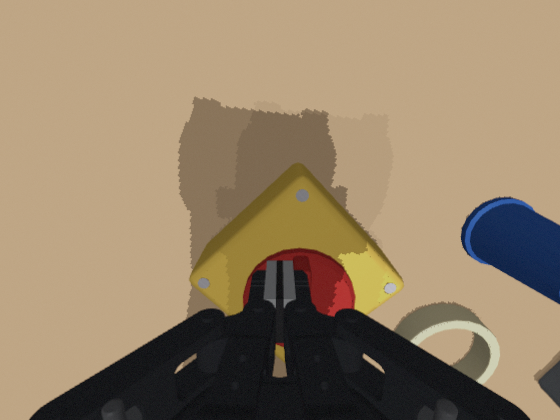

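The disc has followed up to 82 mm, so the latch is released and only the finger was holding the head down. I'll raise slowly, then clear it.

servo_tool:
  moves:
    - [[0,0,0],[0,0,-0.003],0]
    - [[0,0,0],[0,0,-0.003],0]
    - [[0,0,0],[0,0,-0.002],0]
    - [[0,0,0],[0,0,0],0]
    - [[0,0,0],[0,0,-0.01],0]
    - [[0,0,0],[0,0,-0.03],0]
    - [[0,0,0],[-0.03,0,-0.03],0]
    - [[0,0,0],[-0.04,0,0],0]
    - [[0,0,0],[-0.04,0,0],0]
    - [[0,0,0],[0,0,0],0]
    - [[0,0,0],[0,0,0],0]

```text
time: 10.0
ee_pos: [0.4245, 0.133, 0.176]
tcp_rot: [180.0, -0.1, 24.9]
wrist_force: [-0.6, 0.2, -0.2]
opening: 0.0002
grasp_force: 0.0
```

```bash
python3 m.py wrist8; python3 - <<'E'
from h import *
p,d=snap("top","top8")
for n in ["thread_cone","tape_roll","pattern_weight"]:
    print(n,world("top",mark_of(n,"top")[0]["xyz"]).round(3))
E
```

```text
6567 [0.5038 0.1575 0.087 ] 0.0871 circ ((0.5026987791061401, 0.15703268349170685), 0.03460358455777168)
777 [0.5036 0.1586 0.1066] 0.107 circ ((0.5046499967575073, 0.1560116708278656), 0.035075701773166656)
-111.73151340406721
thread_cone [ 0.59   0.002 -0.003]
tape_roll [ 0.473 -0.02  -0.002]
pattern_weight [ 0.756  0.015 -0.001]
```

View pics/wrist8.png

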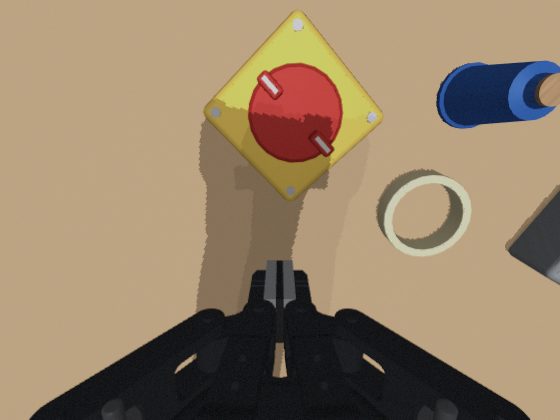

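The head is back out at 87 mm and the wing line, (270,84) to (321,143), is untwisted at 68°. The arm is clear and the bystanders have not moved.

```bash
python3 -c "
from workcell import *
print(job_done())"
```

```text
the job is handed in; nothing more can be done
None
```

The job is handed in: the button latched and stayed down by itself, a clockwise twist released it, and it is now out and untwisted, with the green button not touched and the cone, tape roll and weight where they were.

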